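# Clear the game counters through the drop hatch

### The arm

A 7-joint arm with a two-finger parallel gripper is mounted at the origin on the work surface. World frame = base frame: x ahead of the robot, y to its left, z up, the work surface at z = 0. Lengths are in m, angles in rad, forces in N, time in s.
With the tool pointing down it reaches from about 0.425 to 0.925 m from the base axis. Payload 6.8 kg.
Tool frame: the origin (TCP) lies between the finger pads; the fingertips stand 22 mm ahead of it and the grasp point (between the pads) lies 3 mm ahead of it; z points along the fingers, y is the direction in which the jaws open and shut (so a half turn about z gives the same grasp; the last joint's range is limited). The gripper opens to 85 mm and grips with 20 to 120 N. Pads are 22 mm wide; open, the fingers measure 114 mm over their backs; the gripper's body (76 mm by 85 mm) begins 54 mm behind the grasp point. The pads swing forward as they close: fully open they stand 13 mm farther back than shut.
Start: joints at [1.218, 0.477, 0.022, 1.555, -0.011, 1.109, -0.083], TCP at [0.164, -0.655, 0.253] pointing down, gripper open.
Joint ranges: [-2.96, 2.96], [-0.34, 2.1], [-1.41, 1.46], [0.24, 2.44], [-1.37, 4.51], [0.17, 1.92], [-2.96, 2.96]. Speed limits (rad/s): [2.39, 2.39, 3.14, 3.14, 3.14, 3.14, 3.14].

### API

Orientations are given as a unit quaternion [w, x, y, z].
In Python, from station import bot gives the robot as it stands. The module is installed in compiled form; this text tells all that it offers.
- The arm moves only by the tool drive_tool, never from a script. Its argument "series" is one flat list of numbers, 7 for each row, row after row: the opening, from -1 (shut) to 1 (fully open), then the shift along the tool's x, y, z in mm, then the turn, a rotation vector about the tool's x, y, z in rad. In form: [jaw, x, y, z, wx, wy, wz, jaw, x, y, z, wx, wy, wz, ...]. A call has 1 to 12 rows; each row shifts and turns the commanded pose from where the row before left it, along the tool's axes as they then stand; what a row does not reach is not made up. A row lasts 1/8 s, in which the tool goes at most 62.5 mm and 10.7 degrees, less where a joint would pass 70% of its speed; a pose out of reach is approached as far as the arm can. A call with a gripper value outside its range is refused whole. The fingers move at their own pace and stop on an object; "force" is the grip in N (left out, the last holds). Time passes only in rows, so rows that do not move let the fingers close. It gives the time, the measured TCP pose, the force and the opening at its end, in the units of the state.
- bot.get_obs(): the state, without advancing time (a new reading comes with each control period).
- bot.read_camera(name): name is "scene" or "top" or "wrist"; returns a dict with "pixels" (480x640x3 uint8, blue, green, red), "camera_matrix" (3x3 intrinsics, pixels), "distortion" ([k1, k2, p1, p2, k3] as OpenCV has them; the pictures are not rectified), "rvec" (rotation vector, rad) and "tvec" (3), from world to camera coordinates, as OpenCV has them. Camera axes: x right, y down, z forward; pixel columns grow to the right and rows downward; lengths in m; the calibration is good to about 2 mm. A picture is of the moment at which its call begins. There is no depth.
- bot.hand_in(): hands the job in, once; it reports no verdict.
The state is a dict: "t": time; "q": joint angles; "joint_vel": joint speeds; "joint_torque": joint torques, N m; "eef_pos": TCP position; "tool_rot": TCP orientation; "contact_force": force on the tool from outside, world axes, zero at the start; "torque": the same for the moment, N m; "gripper_width": opening from 0.0 (shut) to 1.0 (fully open).
Only numpy, scipy, OpenCV 4.12 (cv2) and the standard library are available. Lean on these libraries where they do the work, as an engineer would, in place of code of your own. Each camera call takes 0.05 s, during which the arm holds its last target. There are 200 camera calls.

### The job

Tidy up after the board game: with the rake, never with the fingers, sweep all four round counters along the raised game board onto the orange drop hatch at its end, then stand the rake back on its cork mat. Then press the red paddle fully down with the fingers, so that the hatch opens and all four counters drop into the bin below, and finish while still holding the paddle down. Leave the remote control, the mug and the vase where they are.

Things in the scene. Friction and masses are not known exactly. Their poses are not given: they have to be found in the camera images.
- case: Raised game board on a wooden storage case, fixed, 200 (x) x 380 (y) x 105 mm high, plus the paddle's housing (70 x 70 x 85 mm high) on its +y end. Origin at the centre of the underside of the 200 x 380 part, on the table; z up, y along its length towards the hatch and the paddle (at y = 225 mm)
- field (a point): Centre of the playing field (green and white squares), on its surface, 90 mm above the table, 59 mm to -y of the case's origin; axes as case. 176 mm along x, 238 mm along y. Rails 12 mm wide stand 15 mm above it along both long sides and the -y end; the sides go on past the hatch. At +y the field joins the hatch, level to 1 mm
- hatch (a point): Centre of the closed orange hatch, level with the field, 115 mm to +y of the case's origin; axes as case. 176 mm along x, 110 mm along y, with a 15 mm high end rail beyond. Two leaves swing down by up to 1.35 rad in step with the paddle. Sprung shut, they carry the counters but give way to a rake pressed down on them: keep it just off
- bin (a point): Centre of the bin's inner floor, under the hatch (bin 176 mm along x, 110 mm along y, 74 mm deep); axes as case
- paddle (a joint): Travel of the red paddle in m: 0 up (hatch shut), 0.030 fully down at its stop (hatch wide open). A spring pushes it up: about 5 N at the start of the travel, 12 N at the stop. It comes up and shuts the hatch as soon as it is let go
- paddle_top (a point): Centre of the flat top of the red paddle (54 x 54 mm, moves straight down 30 mm); 135 mm above the table when up. Free all round and above
- counter1: Red wooden counter, disc 34 mm in diameter, 12 mm thick, about 15 g, lying flat on the playing field. Origin at the centre of its underside
- counter2: Blue counter, the same size, origin at the centre of its underside
- counter3: Yellow counter, the same size, origin at the centre of its underside
- counter4: Dark brown counter, the same size, origin at the centre of its underside
- rake: Hand rake for sweeping, about 150 g, standing upright on the cork mat: a pale wood blade 150 (x) x 24 (y) x 30 mm high at the bottom, with a blue upright grip 60 (x) x 22 (y) mm on its middle, from 30 to 87 mm above the underside. Origin at the centre of its underside, z up
- rake_grip (a point): Point in the middle of the rake's blue grip, 64 mm above the rake's underside; pinch it across the 22 mm (the rake's y)
- mat: Cork mat, fixed, 200 (x) x 100 (y) x 4 mm thick, the rake's place; origin at the centre of its underside
- remote: Black remote control lying on the table, 46 x 170 x 18 mm; leave alone. Origin at the centre of its underside
- mug: Blue mug, 80 mm wide, 90 mm high; leave alone. Origin at the centre of its underside
- vase: White vase with green sprigs, 128 mm wide, 135 mm high, sprigs to about 280 mm; leave alone. Origin at the centre of its underside
There are look-alikes about, which are no part of the job. Of the things shaped like the rake, the cork one is meant. Of the things that look like the mat, the smaller one is meant.

How it is judged:
By the outcome, as a careful person would: the job done as asked, in the order asked, and still so for the second after the job is handed in, while the arm keeps its last pose, push and grip.
It also fails if it takes over 61 s, if anything falls off the work surface, if the arm or the gripper's body presses on something with over 40 N, if the wrist force passes 120 N, or if a joint passes its speed limit or range.

## Working session

There is one attempt and no reset: what is moved stays moved. The work goes in short steps, Python scripts to look and compute and a tool call to move; the robot and the scene stay as the last step left them, time stands still between calls to the robot, and variables do not carry over. Pictures are saved under pics/ and viewed, about 8 in all and at most 12, crops included, and the job is handed in when it is done.

Besides the shell and the picture viewer there is one more tool, called after "Emit:" by a JSON object that holds its "fn" and its "kwargs", one argument or row to a line. drive_tool: Moves the arm, as the interface text tells. Its arguments: {"type":"object","properties":{"series":{"type":"array"},"force":{"type":"number"}},"required":["series"]}

```bash
mkdir -p pics; cat > h.py <<'E'
import numpy as np, cv2
from station import bot
from scipy.spatial.transform import Rotation as R
def cam(n,save=None):
    c=bot.read_camera(n)
    if save: cv2.imwrite('pics/'+save,c['pixels'])
    return c
def ray(c,uv,z):
    "pixels -> world points at height z"
    K=np.array(c['camera_matrix']);d=np.array(c['distortion'])
    p=cv2.undistortPoints(np.array(uv,float).reshape(-1,1,2),K,d).reshape(-1,2)
    Rm=cv2.Rodrigues(np.array(c['rvec'],float))[0];t=np.array(c['tvec'],float).ravel()
    o=-Rm.T@t; D=np.c_[p,np.ones(len(p))]@Rm
    z=np.broadcast_to(np.array(z,float),(len(p),))
    return o+D*((z-o[2])/D[:,2])[:,None]
def proj(c,P):
    return cv2.projectPoints(np.array(P,float).reshape(-1,1,3),np.array(c['rvec'],float),np.array(c['tvec'],float),np.array(c['camera_matrix']),np.array(c['distortion']))[0].reshape(-1,2)
E
python3 - <<'E'
from h import *
import pickle
cs={n:cam(n,n+'0.png') for n in('top','scene')}
pickle.dump(cs,open('c0.pkl','wb'))
for n,c in cs.items():
    Rm=cv2.Rodrigues(np.array(c['rvec'],float))[0];print(n,-Rm.T@np.array(c['tvec']).ravel(),c['camera_matrix'][0][0])
o=bot.get_obs();print(o)
E
```

```text
top [ 0.25568011 -0.03856804  1.70393163] 494.9666199139988
scene [1.1569368  0.63298778 1.10447142] 502.89736285987374
{'t': 0.1, 'q': array([ 1.21791093,  0.47771987,  0.02234163,  1.55633924, -0.01149371,
        1.10930134, -0.08308596]), 'joint_vel': array([-0.00127628, -0.00095057,  0.00082904, -0.00325923, -0.00057665,
        0.00038162,  0.00032549]), 'joint_torque': array([ 4.73784108e-03, -5.97756457e+01,  1.61322344e+00, -2.81953919e+01,
        1.27287905e-02,  4.95780056e-03, -1.65163993e-05]), 'eef_pos': array([ 0.16345685, -0.65440212,  0.2524269 ]), 'tool_rot': array([-8.03737792e-04,  9.92516710e-01,  1.22106134e-01, -1.61471996e-04]), 'contact_force': array([ 0.70004618,  0.08113643, -0.6545255 ]), 'torque': array([0.04813792, 0.03159143, 0.05181197]), 'gripper_width': 0.9971343892910741}
```

View pics/top0.png

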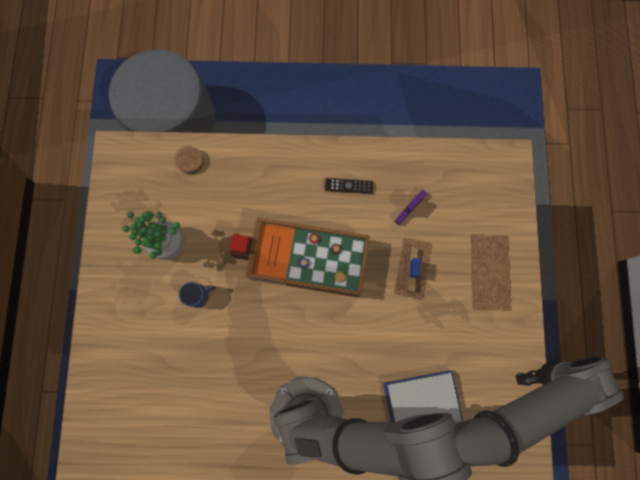

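View pics/scene0.png

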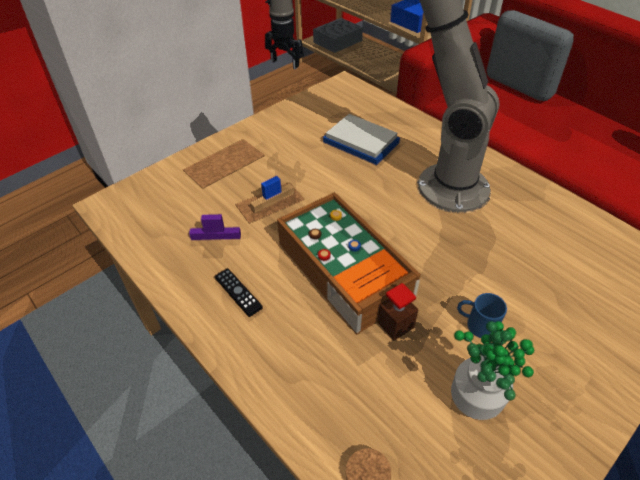

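The top view shows the smaller cork mat at about (413,268), with the blue-gripped pale rake on it at (415,268). The purple rake at (410,207) is a look-alike, and so is the larger empty mat at (491,272). The case is at (308,257), with the hatch and red paddle to its left. The counters are at (314,239) red, (336,249) brown, (305,263) blue and (340,277) yellow. I'll confirm this in enlarged crops.

```bash
python3 - <<'E'
import cv2
a=cv2.imread('pics/top0.png')[205:310,225:445]
cv2.imwrite('pics/ct.png',cv2.resize(a,None,fx=3.6,fy=3.6,interpolation=cv2.INTER_CUBIC))
a=cv2.imread('pics/scene0.png')[165:345,180:425]
cv2.imwrite('pics/cs.png',cv2.resize(a,None,fx=3.2,fy=3.2,interpolation=cv2.INTER_CUBIC))
E
```

```text
(no output)
```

View pics/ct.png

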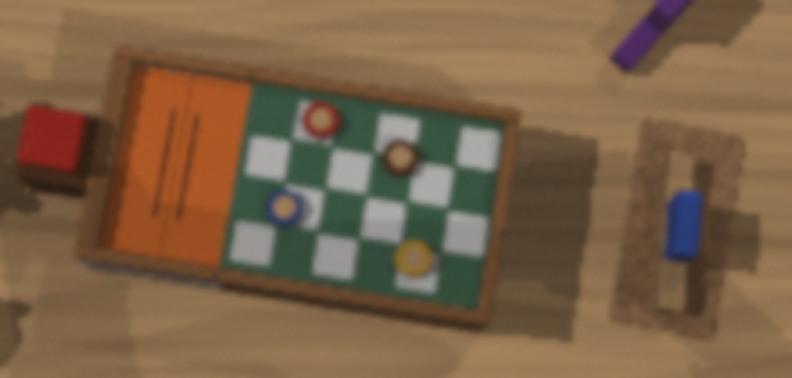

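View pics/cs.png

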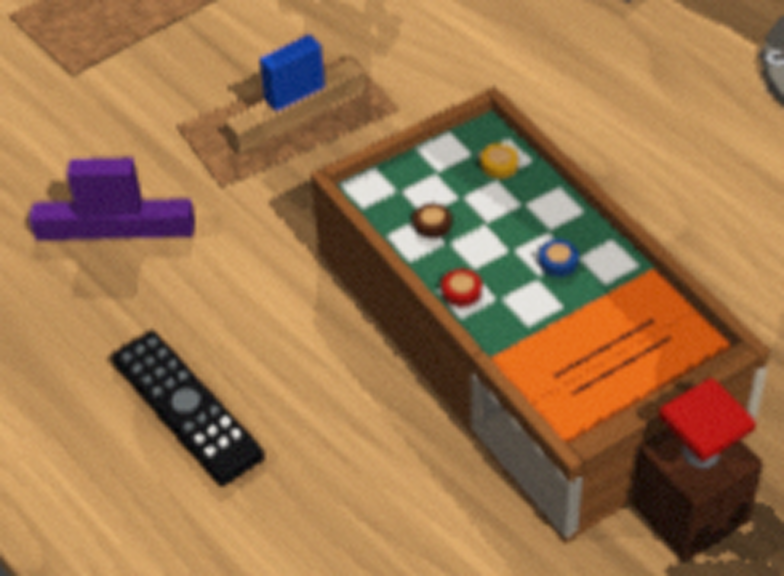

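```bash
cat > fit.py <<'E'
from h import *
import pickle
from scipy.optimize import least_squares
cs=pickle.load(open('c0.pkl','rb'))
T=lambda a:np.array(a)/3.6+[225,205]
S=lambda a:np.array(a)/3.2+[180,165]
def W(p,P):
    P=np.array(P,float);c,s=np.cos(p[2]),np.sin(p[2])
    return np.c_[p[0]+c*P[:,0]-s*P[:,1],p[1]+s*P[:,0]+c*P[:,1],P[:,2]]
def fit(obs,p0):
    f=lambda p:np.concatenate([(proj(cs[n],W(p,P))-uv).ravel() for n,P,uv in obs])
    r=least_squares(f,p0);print(np.round(r.x,4),'resid px',np.round(r.fun.reshape(-1,2),1).tolist());return r.x
b=lambda x,y,z:[[x,y,z],[x,-y,z],[-x,-y,z],[-x,y,z]]
if __name__=='__main__':
    C=b(.1,.19,.105)
    case=fit([('top',C,T([(118,47),(519,112),(488,325),(80,262)])),('scene',C,S([(570,470),(315,178),(492,90),(765,355)]))],[.55,0,-.15])
    mat=fit([('top',b(.1,.05,.004),T([(645,118),(746,138),(714,338),(610,320)]))],[.55,-.3,-.15])
    G=b(.03,.011,.091)
    rake=fit([('top',G,T([(678,190),(700,192),(692,260),(667,258)])),('scene',[[.03,.011,.091],[-.03,.011,.091]],S([(273,72),(324,50)]))],[.55,-.3,-.15])
    for nm,t,s in [('red',(321,119),(462,282)),('blue',(284,208),(558,253)),('yel',(414,257),(500,156)),('brn',(400,157),(432,216))]:
        a=ray(cs['top'],T([t]),.102)[0];d=ray(cs['scene'],S([s]),.102)[0]
        m=(a+d)/2;c,s_=np.cos(case[2]),np.sin(case[2]);D=m[:2]-case[:2]
        print(nm,a[:2].round(4),d[:2].round(4),'case',np.round([c*D[0]+s_*D[1],-s_*D[0]+c*D[1]],4))
    t=ray(cs['top'],T([(54,138)]),.135);d=ray(cs['scene'],S([(708,418)]),.135);print('paddle',t,d,W(case,[[0,.225,.135]]))
    a=cv2.imread('pics/top0.png')
    for p,Ps in((case,[C,b(.088,.119,0.09)-np.array([0,.059,0])]),(mat,[b(.1,.05,.004)]),(rake,[b(.03,.011,.091),b(.075,.012,.034)])):
        pass
    for n in('top','scene'):
        a=cs[n]['pixels'];k=3
        a=cv2.resize(a,None,fx=k,fy=k,interpolation=cv2.INTER_CUBIC)
        for p,P in((case,C),(case,b(.088,.119,0.09)-np.array([0,.059,0])),(mat,b(.1,.05,.004)),(rake,G),(rake,b(.075,.012,.034)),(case,b(.027,.027,.135)+np.array([0,.225,0]))):
            q=((proj(cs[n],W(p,P))+.5)*k).astype(int);cv2.polylines(a,[q],True,(255,255,0),1)
        y0,x0,h,w=(205,225,105,220) if n=='top' else (165,230,160,185)
        cv2.imwrite(f'pics/ov_{n}.png',a[y0*k:(y0+h)*k,x0*k:(x0+w)*k])
    A=cv2.imread('pics/ov_top.png');B=cv2.imread('pics/ov_scene.png')
    w=max(A.shape[1],B.shape[1]);A=cv2.copyMakeBorder(A,0,0,0,w-A.shape[1],0);B=cv2.copyMakeBorder(B,0,0,0,w-B.shape[1],0)
    o=np.vstack([A,B]);s=min(800/o.shape[1],600/o.shape[0],1);cv2.imwrite('pics/ov.png',cv2.resize(o,None,fx=s,fy=s))
E
python3 fit.py
```

```text
[ 0.5107  0.0056 -0.1427] resid px [[-1.3, -1.5], [0.6, -1.1], [0.2, -0.2], [-2.3, -2.0], [0.1, -0.7], [-1.9, -1.8], [0.8, -1.7], [1.9, -2.2]]
[ 0.4895 -0.3587 -0.1748] resid px [[-0.1, -0.2], [0.0, -0.3], [0.0, 0.6], [0.1, -0.1]]
[ 0.4813 -0.3467 -0.1479] resid px [[-0.5, -0.2], [-0.0, 0.4], [-0.2, -0.6], [0.1, -1.2], [-0.1, -0.9], [0.8, -1.4]]
red [ 0.5689 -0.0137] [ 0.5693 -0.0129] case [ 0.0605 -0.0103]
blue [0.4859 0.0179] [0.4886 0.0183] case [-0.025   0.0091]
yel [ 0.4439 -0.1006] [ 0.444  -0.0989] case [-0.0511 -0.1138]
brn [ 0.5352 -0.0866] [ 0.5373 -0.0856] case [ 0.0383 -0.0871]
paddle [[0.53983999 0.22433909 0.135     ]] [[0.54591197 0.23149894 0.135     ]] [[0.54267772 0.22827291 0.135     ]]
```

View pics/ov.png

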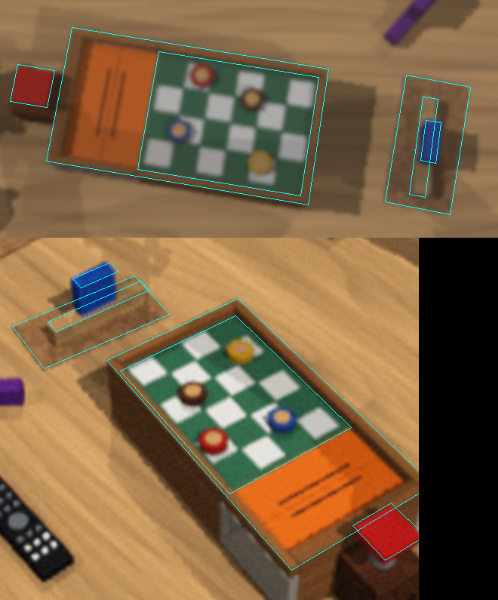

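The overlay fits to within about 1 to 2 px (around 4 mm), and the blue-gripped rake on the smaller mat is confirmed. I'll go above the rake and refine the position with the wrist camera.

Emit:
{"fn": "drive_tool", "kwargs": {
  "series": [0.6,48,-27.5,0,0,0,0,0.6,48,-27.5,0,0,0,0,0.6,48,-27.5,0,0,0,0,0.6,48,-27.5,0,0,0,0,0.6,48,-27.5,0,0,0,0,0.6,48,-27.5,0,0,0,0,0.6,48,-27.5,0,0,0,0,0.6,48,-27.5,0,0,0,0,0.6,0,0,0,0,0,0.13,0.6,0,0,0,0,0,0.13,0.6,0,0,0,0,0,0.13,0.6,0,0,0,0,0,0],
  "force": 60
}}

```text
t: 1.6
eef_pos: [0.4827, -0.3482, 0.2529]
tool_rot: [-0.0, 0.997, -0.072, -0.0]
contact_force: [-0.1, -0.1, 0.5]
gripper_width: 0.799
```

```bash
python3 - <<'E'
from h import *
from fit import W,b
import pickle
c=cam('wrist');pickle.dump(c,open('w1.pkl','wb'))
o=bot.get_obs();print(o['eef_pos'],R.from_quat(o['tool_rot'],scalar_first=True).as_matrix().round(4).tolist(),o['gripper_width'])
a=c['pixels'].copy()
for p,P in(([.4895,-.3587,-.1748],b(.1,.05,.004)),([.4813,-.3467,-.1479],b(.03,.011,.091)),([.4813,-.3467,-.1479],b(.075,.012,.034))):
    cv2.polylines(a,[proj(c,W(p,P)).round().astype(int)],True,(255,255,0),1)
cv2.imwrite('pics/w1.png',a)
E
```

```text
[ 0.48268324 -0.34819183  0.25298561] [[0.9899, -0.1419, -0.0007], [-0.1419, -0.9899, 0.0002], [-0.0007, -0.0002, -1.0]] 0.798728786582909
```

View pics/w1.png

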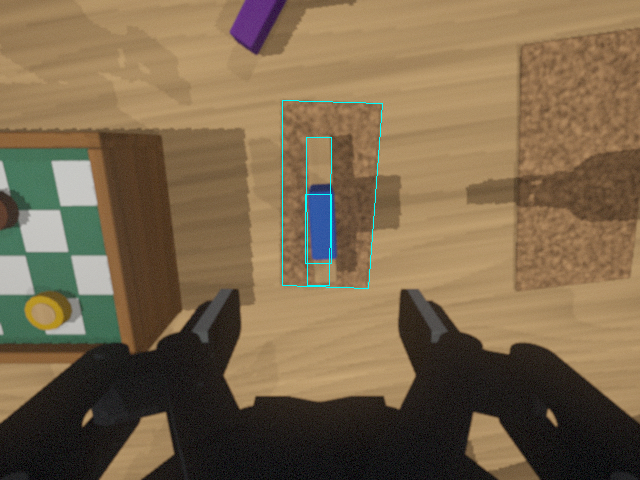

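The wrist view shows the grip top at about (308–335, 193–259), tilted roughly 4° from my estimate. I'll get the edges with image code.

```bash
python3 - <<'E'
from h import *
import pickle
c=pickle.load(open('w1.pkl','rb'));a=c['pixels'].astype(int)
B,G,Rr=a[...,0],a[...,1],a[...,2]
m=(B-Rr>60)
m[:,:280]=0;m[:,380:]=0
for y in range(180,268,6):
    x=np.where(m[y])[0]; print(y,(x.min(),x.max(),B[y,x].min(),B[y,x].max(),B[y,(x.min()+x.max())//2]) if len(x) else None)
ys=np.arange(200,256);L=[np.where(m[y])[0] for y in ys]
mid=np.array([(x.min()+x.max())/2 for x in L]);k,b0=np.polyfit(ys,mid,1)
P=ray(c,[(k*195+b0,195),(k*258+b0,258)],.091);print(P,np.arctan2(*(P[0]-P[1])[[1,0]]),np.linalg.norm(P[0]-P[1]),P.mean(0))
print(a[130:300:10,318].tolist())
for y in(150,160,170,275):print(y,a[y,298:350:3].sum(1).tolist())
E
```

```text
180 None
186 None
192 (np.int64(310), np.int64(332), np.int64(122), np.int64(146), np.int64(138))
198 (np.int64(309), np.int64(332), np.int64(146), np.int64(169), np.int64(167))
204 (np.int64(309), np.int64(333), np.int64(127), np.int64(171), np.int64(164))
210 (np.int64(310), np.int64(333), np.int64(133), np.int64(167), np.int64(165))
216 (np.int64(310), np.int64(333), np.int64(141), np.int64(167), np.int64(162))
222 (np.int64(310), np.int64(334), np.int64(122), np.int64(166), np.int64(163))
228 (np.int64(311), np.int64(334), np.int64(135), np.int64(166), np.int64(164))
234 (np.int64(311), np.int64(334), np.int64(136), np.int64(168), np.int64(165))
240 (np.int64(311), np.int64(335), np.int64(119), np.int64(166), np.int64(164))
246 (np.int64(312), np.int64(335), np.int64(129), np.int64(167), np.int64(163))
252 (np.int64(312), np.int64(335), np.int64(134), np.int64(166), np.int64(163))
258 (np.int64(314), np.int64(329), np.int64(139), np.int64(158), np.int64(153))
264 None
[[ 0.50949542 -0.35300708  0.091     ]
 [ 0.45510532 -0.34810998  0.091     ]] -0.08979433972507048 0.054610104849856025 [ 0.48230037 -0.35055853  0.091     ]
[[68, 101, 133], [98, 139, 169], [97, 137, 165], [97, 134, 166], [96, 140, 172], [93, 131, 159], [95, 51, 40], [166, 88, 52], [165, 91, 49], [166, 92, 57], [165, 88, 46], [161, 86, 47], [160, 84, 44], [103, 112, 134], [98, 135, 163], [102, 147, 179], [105, 149, 177]]
150 [309, 282, 315, 384, 403, 386, 381, 403, 397, 407, 395, 274, 209, 235, 246, 278, 244, 219]
160 [273, 271, 270, 349, 401, 389, 384, 392, 397, 394, 391, 300, 262, 265, 260, 264, 238, 242]
170 [302, 295, 328, 355, 412, 425, 428, 426, 422, 425, 421, 339, 235, 256, 273, 271, 227, 258]
275 [367, 390, 331, 303, 319, 319, 414, 411, 405, 411, 420, 419, 419, 309, 330, 327, 344, 349]
```

Emit:
{"fn": "drive_tool", "kwargs": {
  "series": [0.6,0,2.4,30,0,0,-0.052,0.6,0,0,45,0,0,0,0.6,0,0,45,0,0,0,0.6,0,0,40,0,0,0,0.6,0,0,20,0,0,0,0.6,0,0,2,0,0,0,-1,0,0,0,0,0,0,-1,0,0,0,0,0,0,-1,0,0,0,0,0,0,-1,0,0,0,0,0,0,-1,0,0,0,0,0,0,-1,0,0,0,0,0,0],
  "force": 60
}}

```text
t: 3.15
eef_pos: [0.4832, -0.3512, 0.0726]
tool_rot: [0.0, 0.999, -0.046, 0.001]
contact_force: [-1.0, 0.6, 6.7]
gripper_width: 0.252
```

```bash
python3 - <<'E'
from h import *
o=bot.get_obs();print(o['eef_pos'],R.from_quat(o['tool_rot'],scalar_first=True).as_matrix().round(4).tolist(),o['gripper_width'],o['contact_force'])
E
```

```text
[ 0.48323768 -0.3511553   0.0725611 ] [[0.9957, -0.0928, 0.0017], [-0.0928, -0.9957, -0.0011], [0.0018, 0.0009, -1.0]] 0.2518764393196137 [-1.00516745  0.57075592  6.72626082]
```

Emit:
{"fn": "drive_tool", "kwargs": {
  "series": [-1,0,0,-20,0,0,0,-1,0,0,-40,0,0,0,-1,0,0,-50,0,0,0,-1,0,0,-30,0,0,0,-1,-2.7,-41,0,0,0,0,-1,-2.7,-41,0,0,0,0,-1,-2.7,-41,0,0,0,0,-1,-2.7,-40,0,0,0,0,-1,-2.7,-40,0,0,0,0,-1,0,0,0,0,0,0.05,-1,0,0,0,0,0,0]
}}

```text
t: 4.53
eef_pos: [0.4879, -0.1471, 0.2122]
tool_rot: [0.0, 0.997, -0.071, 0.0]
contact_force: [1.1, -0.6, -1.3]
gripper_width: 0.252
```

```bash
python3 - <<'E'
from h import *
from fit import W,b
import pickle
c=cam('wrist');pickle.dump(c,open('w2.pkl','wb'))
o=bot.get_obs();print(o['eef_pos'],R.from_quat(o['tool_rot'],scalar_first=True).as_matrix().round(4).tolist(),o['gripper_width'],o['contact_force'])
a=c['pixels'].copy();p=[.5107,.0056,-.1427]
for P in(b(.1,.19,.105),b(.088,.119,0.09)-np.array([0,.059,0])):
    cv2.polylines(a,[proj(c,W(p,P)).round().astype(int)],True,(255,255,0),1)
cv2.imwrite('pics/w2.png',a)
E
```

```text
[ 0.48784762 -0.14771104  0.21205448] [[0.9898, -0.1421, 0.0006], [-0.1421, -0.9898, -0.0006], [0.0007, 0.0005, -1.0]] 0.25034336697363213 [-0.29474695  0.39919896 -2.42230719]
```

View pics/w2.png

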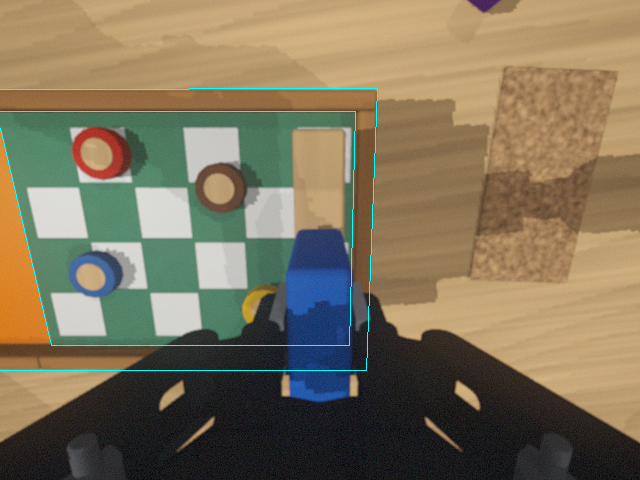

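The overlay sits on the rails and field to within about 1 px, so the case pose is good. The rake hangs straight. Next I'll compute the rake's offset in the hand and the mat pose from this picture.

```bash
python3 - <<'E'
from h import *
from fit import W,b
from scipy.optimize import least_squares
import pickle
c=pickle.load(open('w2.pkl','rb'))
tcp=np.array([.48785,-.1477]);Y=-.1427;M=np.array([[np.cos(Y),np.sin(Y)],[-np.sin(Y),np.cos(Y)]])
for z in(.170,.1734,.1754):
    E=ray(c,[(293,128),(344,128),(345,228)],z)[:,:2]-tcp; print(z,(E@M.T).round(4).tolist())
uv=np.array([(504,66),(617,71),(570,284),(471,277)])
P=b(.1,.05,.004);P=[P[0],P[1],P[2],P[3]]
r=least_squares(lambda p:(proj(c,W(p,P))-uv).ravel(),[.49,-.36,-.17]);print(r.x,r.fun.round(1))
print('target',W([.5107,.0056,Y],[[0,-.155,0],[0,.075,0]]))
E
```

```text
0.17 [[0.0749, 0.0124], [0.0749, -0.0105], [0.0286, -0.0118]]
0.1734 [[0.0748, 0.0122], [0.0748, -0.0103], [0.0295, -0.0116]]
0.1754 [[0.0747, 0.0121], [0.0747, -0.0101], [0.0299, -0.0114]]
[ 0.48963305 -0.35764484 -0.16772797] [ 0.1  0.1  1.4 -1.7 -1.9 -1.3  0.1  3.5]
target [[ 0.48865649 -0.14782452  0.        ]
 [ 0.52136621  0.07983767  0.        ]]
```

Emit:
{"fn": "drive_tool", "kwargs": {
  "series": [-1,0.8,0,0,0,0,0,-1,0,0,25,0,0,0,-1,0,0,20,0,0,0,-1,0,0,5,0,0,0,-1,0,0,0,0,0,0]
}}

```text
t: 5.2
eef_pos: [0.4888, -0.1479, 0.1615]
tool_rot: [0.0, 0.997, -0.072, -0.0]
contact_force: [0.1, -0.1, -0.8]
gripper_width: 0.254
```

Emit:
{"fn": "drive_tool", "kwargs": {
  "series": [-1,0,-10,0,0,0,0,-1,0,-17,0,0,0,0,-1,0,-17,0,0,0,0,-1,0,-17,0,0,0,0,-1,0,-17,0,0,0,0,-1,0,-17,0,0,0,0,-1,0,-17,0,0,0,0,-1,0,-17,0,0,0,0,-1,0,-17,0,0,0,0,-1,0,-17,0,0,0,0,-1,0,-17,0,0,0,0,-1,0,-12,0,0,0,0]
}}

```text
t: 6.7
eef_pos: [0.5163, 0.0438, 0.1613]
tool_rot: [-0.0, 0.997, -0.071, 0.0]
contact_force: [-0.3, -0.8, -1.7]
gripper_width: 0.25
```

Emit:
{"fn": "drive_tool", "kwargs": {
  "series": [-1,0,-10,0,0,0,0,-1,0,-10,0,0,0,0,-1,0,-10,0,0,0,0,-1,0,-8,0,0,0,0,-1,0,0,0,0,0,0,-1,0,0,0,0,0,0]
}}

```text
t: 7.45
eef_pos: [0.5215, 0.0798, 0.1613]
tool_rot: [0.0, 0.997, -0.072, -0.0]
contact_force: [0.3, -0.2, -1.9]
gripper_width: 0.252
```

```bash
python3 - <<'E'
from h import *
a=cam('wrist')['pixels'];d=cam('scene')['pixels']
d=cv2.resize(d[180:360,260:440],None,fx=2.2,fy=2.2,interpolation=cv2.INTER_CUBIC)
a=cv2.resize(a,(528,396));cv2.imwrite('pics/s3.png',np.hstack([a,d])[:, :924])
i=cv2.imread('pics/s3.png');cv2.imwrite('pics/s3.png',cv2.resize(i,None,fx=.86,fy=.86))
E
```

```text
(no output)
```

View pics/s3.png

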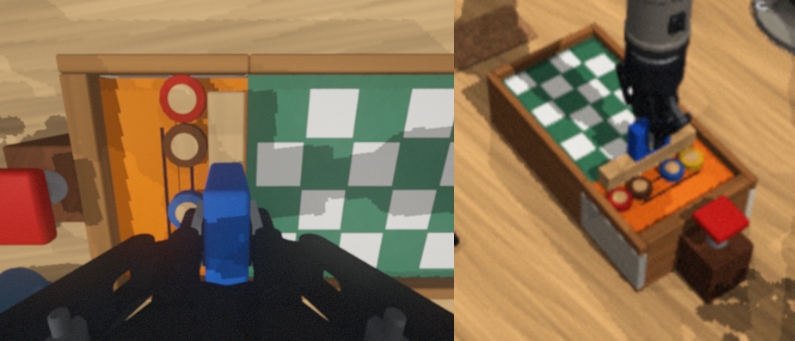

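All four counters lie side by side on the hatch, in front of the blade (red and brown at (182,98) and (185,145), blue and yellow visible in the scene part). I'll back off, lift, and return the rake to its mat.

Emit:
{"fn": "drive_tool", "kwargs": {
  "series": [-1,0,10,0,0,0,0,-1,0,0,-30,0,0,0,-1,0,0,-45,0,0,0,-1,3.4,48,0,0,0,0,-1,3.4,48,0,0,0,0,-1,3.4,48,0,0,0,0,-1,3.4,48,0,0,0,0,-1,3.4,48,0,0,0,0,-1,3.4,48,0,0,0,0,-1,3.4,48,0,0,0,0,-1,3.4,48,0,0,0,0,-1,3.4,44,0,0,0,0.026]
}}

```text
t: 9.05
eef_pos: [0.488, -0.3603, 0.2363]
tool_rot: [0.0, 0.996, -0.086, -0.0]
contact_force: [0.9, 0.3, -2.2]
gripper_width: 0.247
```

Emit:
{"fn": "drive_tool", "kwargs": {
  "series": [-1,0,0,0,0,0,0,-1,0,0,40,0,0,0,-1,0,0,50,0,0,0,-1,0,0,40,0,0,0,-1,0,0,20,0,0,0,-1,0,0,7,0,0,0,-1,0,0,0,0,0,0]
}}

```text
t: 9.93
eef_pos: [0.4899, -0.358, 0.0801]
tool_rot: [0.0, 0.996, -0.084, 0.001]
contact_force: [0.3, -0.9, -1.5]
gripper_width: 0.252
```

Emit:
{"fn": "drive_tool", "kwargs": {
  "series": [-1,0,0,4,0,0,0,-1,0,0,3,0,0,0,-1,0,0,1,0,0,0,-1,0,0,0,0,0,0]
}}

```text
t: 10.42
eef_pos: [0.4898, -0.358, 0.0726]
tool_rot: [0.0, 0.996, -0.085, 0.001]
contact_force: [-1.8, 1.2, 6.3]
gripper_width: 0.251
```

Emit:
{"fn": "drive_tool", "kwargs": {
  "series": [-0.2,0,0,0,0,0,0,0.2,0,0,0,0,0,0,0.6,0,0,0,0,0,0,0.6,0,0,0,0,0,0,0.6,0,0,-20,0,0,0,0.6,0,0,-40,0,0,0,0.6,0,0,-50,0,0,0,0.6,0,0,-60,0,0,0,0.6,0,0,0,0,0,0]
}}

```text
t: 11.55
eef_pos: [0.492, -0.3596, 0.2485]
tool_rot: [0.003, 0.996, -0.085, 0.005]
contact_force: [0.2, -0.6, -0.8]
gripper_width: 0.798
```

```bash
python3 - <<'E'
from h import *
a=cam('wrist')['pixels'];d=cam('scene')['pixels'][150:360,180:440]
d=cv2.resize(d,None,fx=1.6,fy=1.6);a=cv2.resize(a[:,:],(448,336));cv2.imwrite('pics/r4.png',np.hstack([a,d])[:,:800])
E
```

```text
(no output)
```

View pics/r4.png

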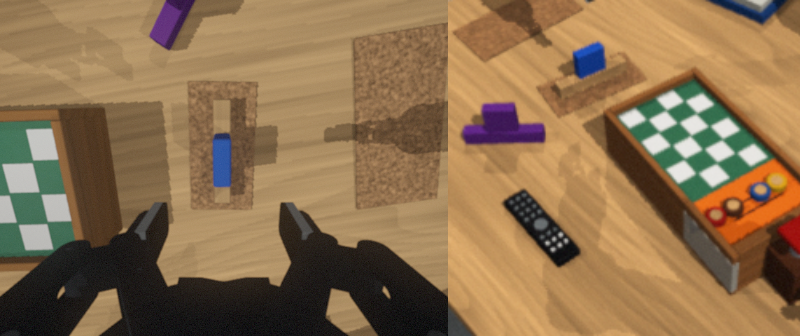

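The rake stands centred on the small mat. All four counters are still on the hatch. Now the paddle, with the fingers shut.

Emit:
{"fn": "drive_tool", "kwargs": {
  "series": [-1,-3.9,-49,0,0,0,0,-1,-3.9,-49,0,0,0,0,-1,-3.9,-49,0,0,0,0,-1,-3.9,-49,0,0,0,0,-1,-3.9,-49,0,0,0,0,-1,-3.9,-49,0,0,0,0,-1,-3.9,-49,0,0,0,0,-1,-3.9,-49,0,0,0,0,-1,-3.9,-49,0,0,0,0,-1,-3.9,-49,0,0,0,0,-1,-3.9,-49,0,0,0,0,-1,-3.9,-49,0,0,0,0]
}}

```text
t: 13.15
eef_pos: [0.5413, 0.2308, 0.2399]
tool_rot: [0.001, 0.996, -0.085, -0.001]
contact_force: [-0.1, -0.3, -0.4]
gripper_width: 0.002
```

Emit:
{"fn": "drive_tool", "kwargs": {
  "series": [-1,0,0,0,0,0,0,-1,0,0,30,0,0,0,-1,0,0,35,0,0,0,-1,0,0,15,0,0,0,-1,0,0,0,0,0,0]
}}

```text
t: 13.78
eef_pos: [0.5416, 0.2286, 0.1601]
tool_rot: [0.001, 0.996, -0.085, -0.001]
contact_force: [-0.2, -1.0, 0.5]
gripper_width: 0.003
```

Emit:
{"fn": "drive_tool", "kwargs": {
  "series": [-1,0,0,5,0,0,0,-1,0,0,10,0,0,0,-1,0,0,10,0,0,0,-1,0,0,8,0,0,0,-1,0,0,2,0,0,0,-1,0,0,0,0,0,0,-1,0,0,0,0,0,0]
}}

```text
t: 14.65
eef_pos: [0.5433, 0.2301, 0.1281]
tool_rot: [-0.001, 0.996, -0.085, 0.001]
contact_force: [-1.1, -1.8, 11.1]
gripper_width: 0.001
```

Close to the stop: 11 N measured against 12 N at the stop. I'll press a little further until the force shows the stop.

Emit:
{"fn": "drive_tool", "kwargs": {
  "series": [-1,0,0,2,0,0,0,-1,0,0,2,0,0,0,-1,0,0,0,0,0,0,-1,0,0,0,0,0,0]
}}

```text
t: 15.15
eef_pos: [0.5434, 0.2302, 0.1269]
tool_rot: [-0.0, 0.996, -0.085, 0.002]
contact_force: [-10.9, -6.3, 34.2]
gripper_width: 0.0
```

```bash
python3 - <<'E'
from h import *
a=cam('wrist')['pixels'];d=cam('scene')['pixels'];t=cam('top')['pixels']
d=cv2.resize(d[180:360,260:440],(400,400),interpolation=cv2.INTER_CUBIC);a=cv2.resize(a,(400,300));t=cv2.resize(t[200:310,220:365],(400,300),interpolation=cv2.INTER_CUBIC)
cv2.imwrite('pics/p5.png',np.hstack([np.vstack([a,t]),cv2.copyMakeBorder(d,0,200,0,0,0)]))
print(bot.get_obs()['contact_force'],bot.get_obs()['eef_pos'])
E
```

```text
[-9.87862663 -5.69477854 35.25132623] [0.54341924 0.23019759 0.12693671]
```

View pics/p5.png

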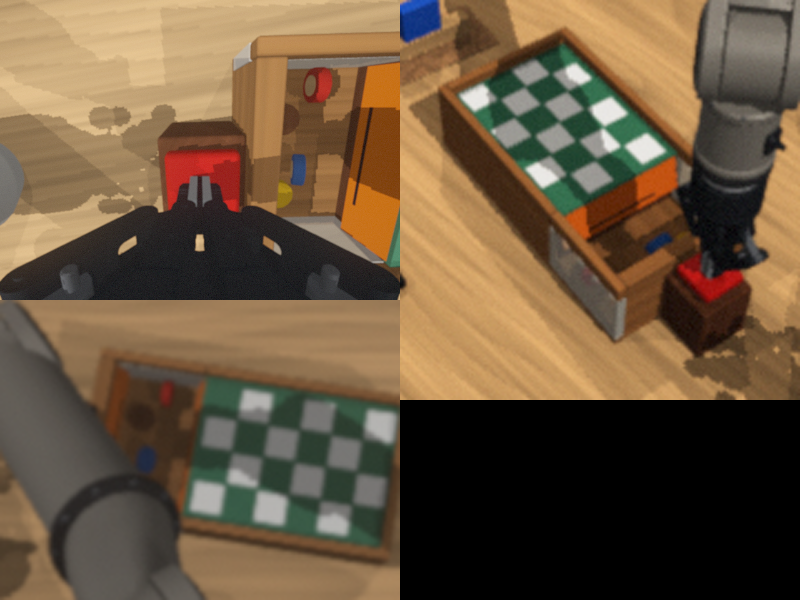

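At the stop (34 N, paddle top at about 105 mm). The hatch is open, with red, brown, blue and yellow in the bin. I'll ease off 1 mm so the force drops but stays on the stop, let things settle, and take one close last look.

Emit:
{"fn": "drive_tool", "kwargs": {
  "series": [-1,0,0,-1,0,0,0,-1,0,0,0,0,0,0,-1,0,0,0,0,0,0,-1,0,0,0,0,0,0,-1,0,0,0,0,0,0,-1,0,0,0,0,0,0]
}}

```text
t: 16.05
eef_pos: [0.5434, 0.2302, 0.127]
tool_rot: [-0.0, 0.996, -0.085, 0.002]
contact_force: [-7.8, -4.8, 25.8]
gripper_width: -0.002
```

```bash
python3 - <<'E'
from h import *
c=cam('wrist');a=c['pixels']
cv2.imwrite('pics/p6.png',cv2.resize(a[40:400,360:640],None,fx=1.6,fy=1.6,interpolation=cv2.INTER_CUBIC))
print(bot.get_obs()['contact_force'],bot.get_obs()['eef_pos'])
E
```

```text
[-7.12125012 -4.58080709 26.72512669] [0.54341436 0.23017488 0.12699722]
```

View pics/p6.png

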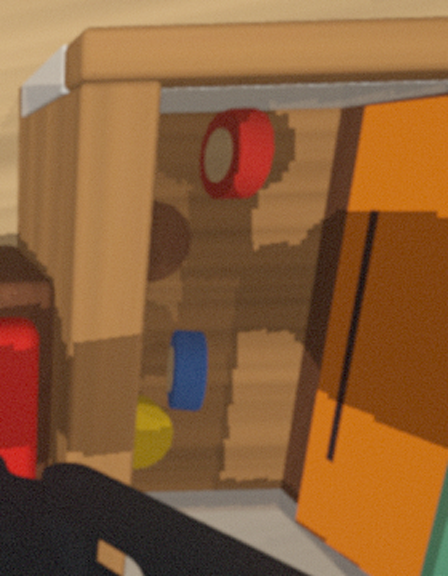

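All four are in the bin, with red and blue standing on edge. The paddle is on its stop: the TCP height didn't change after easing off, at 26 N. I'm handing in.

```bash
python3 -c "
from station import bot
print(bot.hand_in())"
```

```text
the job is handed in; nothing more can be done
None
```

The job is done and handed in at about 16 s of the 61 s allowed. I swept all four counters onto the hatch with the rake in one pass and stood the rake back on the small cork mat. I then pressed the red paddle to its stop with shut fingers and handed in while still holding it down.

- **Counters:** the last wrist view shows the hatch open and all four counters in the bin. Red and blue are standing on edge. Brown and yellow are partly hidden by the end rail, but inside the bin.
- **Paddle:** the TCP was at 127.0 mm, which puts the paddle top at about 105 mm, its full 30 mm of travel. The wrist force was 26 N upward (34 N at its highest reading). The height did not change when I eased the command back 1 mm, so the paddle was against its stop.
- **Rake and other items:** the picture taken after release shows the rake upright and centred on the small mat. I did not touch the remote, mug or vase, but I did not measure their positions again at the end.
- **Disagreement:** the first estimate of the rake's angle from the overhead and scene cameras was about 3° off. I corrected it with the wrist camera before gripping.

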